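# Clear the torch parts into their holders and the parts carousel

## Robot

A 6-joint arm with a two-finger parallel gripper is mounted at the origin on a cart in front of the work surface, level with it; the furniture and walls round the work are solid. World frame = base frame: x ahead of the robot, y to its left, z up, the work surface at z = 0. Lengths are in m, angles in rad, forces in N, time in s.
With the tool pointing down it reaches from about 0.35 to 0.975 m from the base axis. Payload 4.9 kg.
Tool frame: the origin (TCP) lies at the very end of the fingers, on their centre line; the grasp point (between the pads) lies 19 mm behind it; z points along the fingers, y is the line along which they close (so a half turn about z gives the same grasp; the last joint's range is limited). The gripper opens to 85 mm and grips with 20 to 120 N. Pads are 22 mm wide; open, the fingers measure 114 mm over their backs; the gripper's body (76 mm by 85 mm) begins 54 mm behind the grasp point. The pads swing forward as they close: fully open they stand 13 mm farther back than shut.
Start: joints at [1.021, 0.053, 1.613, -0, 1.476, -0.119], TCP at [0.261, 0.568, 0.231] pointing down, gripper open.
Joint ranges: [-3.01, 3.01], [-1.01, 2.22], [0.06, 2.58], [-1.02, 4.17], [0.09, 2.62], [-3.14, 3.14]. Speed limits (rad/s): [2.57, 2.57, 3.14, 3.14, 3.14, 3.14].

## Interface

Orientations are given as a unit quaternion [w, x, y, z].
In Python, from plant import manip gives the robot as it stands.
- The arm moves only by the tool move_arm, never from a script. Its argument "plan" is a list that holds one entry, the list of rows, each a list of 7 numbers: the shift along the tool's x, y, z as a fraction of full scale, then the turn, a rotation vector about the tool's x, y, z as a fraction of full scale, then the closure, from 0 (fully open) to 1 (shut). In form: [[[dx, dy, dz, wx, wy, wz, fingers], ...]]. A call has exactly 10 rows; each row shifts and turns the commanded pose from where the row before left it, along the tool's axes as they then stand; what a row does not reach is not made up. Full scale, the value 1, is 0.12 m for a shift and 0.15 rad for a turn. A row lasts 1/8 s, in which the tool goes at most 62.5 mm and 10.7 degrees, less where a joint would pass 70% of its speed; a pose out of reach is approached as far as the arm can. A call with a number of a shift or a turn outside -1 to 1 is refused whole. A call with a gripper value outside its range is refused whole. The fingers move at their own pace and stop on an object; the grip force is fixed at half the most. Time passes only in rows, so rows that do not move let the fingers close, or fill a call up. It gives the time, the measured TCP pose, the force, the opening and the grip force at its end, in the units of the state.
- manip.state(): the state, without advancing time (a new reading comes with each control period).
- manip.grab_frame(name): name is "scene" or "top" or "wrist"; returns a dict with "pixels" (480x640x3 uint8, blue, green, red), "depth" (480x640 float32, m along the optical axis (not along the pixel's ray), 0 where there is no reading), "vfov" (degrees; the focal length in pixels is half the picture's height over the tangent of half this angle, whatever the lens; pixels are square), "cx", "cy" (the principal point, pixels), "view" (4x4, takes a point from world to camera coordinates). Camera axes: x right, y down, z forward; pixel columns grow to the right and rows downward; lengths in m; the calibration is good to about 2 mm. A picture is of the moment at which its call begins.
- manip.job_done(): hands the job in; it is judged then, once.
The state is a dict: "time": time; "joint_pos": joint angles; "joint_vel": joint speeds; "joint_efforts": joint torques, N m; "tool_pos": TCP position; "tool_rot": TCP orientation; "contact_force": force on the tool from outside, world axes, zero at the start; "ft_torque": the same for the moment, N m; "gripper_width": opening from 0.0 (shut) to 1.0 (fully open); "grasp_force": force on a finger pad.
Only numpy, scipy, OpenCV 4.12 (cv2) and the standard library are available. Lean on these libraries where they do the work, as an engineer would, in place of code of your own. Each camera call takes 0.05 s, during which the arm holds its last target. There are 200 camera calls.

## Task

The torch build is over: clear the four loose torch parts off the red mat. Set the black torch head, the white stemmed flange and the blue battery pack upright and fully down, each in the holder made for it, and put the loose lamp tube with its likes in the small-parts carousel, turning the carousel so that the bin with the lamp tubes stands in the opening of the clear cover and leaving it so.

Things in the scene. Friction and masses are not known exactly. Their poses are not given: they have to be found in the camera images.
- head (a point): Centre of the loose torch head: plain black turned sleeve, 41 mm diameter, 50 mm tall, standing on its closed end, open threaded end up; the point lies on its axis 25 mm above its underside; z is its axis. 60 g; grasp across the outside. The mat it stands on is 2 mm thick.
- flange (a point): Centre of the loose white plastic flange, standing on its disc with its stem up: disc 46 mm diameter in the lowest 13 mm, stem 22 mm diameter from 13 to 41 mm height (a little narrower above 25 mm); this point lies on its axis 20.5 mm above its underside; z is its axis. 60 g, grasp it by the stem.
- pack (a point): Centre of the loose battery pack: three cells in blue film, standing upright; the body measures 50 mm along its x, 54 mm along its y and 72 mm in height (a red wire loop on top reaches 84 mm height); this point is the middle of the body, 36 mm above its underside; z points up along the pack. 190 g, grasp it across x.
- tube (a point): Centre of the loose lamp tube: a short black tube lying on its side, 42 mm long along its y, 25 mm wide along its x and 25 mm high; this point is half-way up, 12.5 mm above its underside. 50 g, grasp it across x. It is the only lamp tube on the mat; two more lie in the carousel and are fixed.
- head_holder: Fixed holder of the torch head: round black cup on a round aluminium foot of 92 mm diameter with three screws. Origin on the axis at the underside. The cup's floor is 8 mm above the origin, its bore is 49 mm across, widening in the upper 14 mm to about 59 mm at the rim, which is 30 mm above the origin.
- flange_holder: Fixed holder of the flange: low square white block, 74 x 74 x 18 mm, with a round recess in its middle and a screw at each corner. Origin at the centre of the underside. Recess 56 mm across with a 4 mm bevel (64 mm at the top); its floor is 7 mm above the origin.
- pack_holder: Fixed holder of the battery pack: rectangular open-topped aluminium pocket with a screwed tab at each y end. Origin at the centre of the underside. Inside 62 mm along its x and 66 mm along its y, floor 6 mm above the origin, walls 4 mm thick, rim 34 mm above the origin.
- carousel (a joint): Angle (rad) of the small-parts carousel: turntable of four quarter-circle bins, 256 mm across, under a fixed clear cover (276 mm, top 67 mm above the bench) with one quarter open. Grows counterclockwise from above; 0 when the lamp-tube bin stands in the opening; starts at 1.2 to 2; stops at +-2.9. Stays where left (friction 0.06 N m, no spring). Other bins: white arms, rubber rings, nuts.
- knob (a point): Middle of the black bar grip on the carousel's axis, above the cover: bar 62 mm long along its y, 15 mm thick along its x, from 72 to 102 mm above the bench; this point is 89 mm above the bench. Turns with the bins; grasp the bar across x and turn.
- tube_bin (a point): Middle of the free floor of the bin that already holds two (fixed) lamp tubes, on the bin's centre line 66 mm from the carousel's axis, 18 mm above the bench. Turns with the bins; its x axis points along the centre line to the carousel's axis. Bin walls reach 59 mm above the bench; the stock tubes, 25 mm high, lie along the outer wall from 22 mm outward of this point.

How it is judged:
By the outcome, as a careful person would: the job done as asked, in the order asked, and still so for the second after the job is handed in, with the robot touching nothing.
It also fails if it takes over 128 s, if anything falls off the work surface, if the arm or the gripper's body presses on something with over 40 N, if the wrist force passes 120 N, or if a joint passes its speed limit or range.

## Working session

There is one attempt and no reset: what is moved stays moved. The work goes in short steps, Python scripts to look and compute and a tool call to move; the robot and the scene stay as the last step left them, time stands still between calls to the robot, and variables do not carry over. Pictures are saved under pics/ and viewed, at most 16 in all, crops included, and the job is handed in when it is done.

Besides the shell and the picture viewer there is one more tool, called after ">>>" as name(argument=value, ...), one argument or row to a line, values as JSON. move_arm: Moves the arm, as the interface text tells. Its arguments: {"type":"object","properties":{"plan":{"type":"array"}},"required":["plan"]}

```bash
ls; mkdir -p pics
cat > h.py <<'E'
import numpy as np, cv2
from plant import manip
def grab(n):
    f=manip.grab_frame(n); np.savez('/tmp/%s.npz'%n,**{k:np.asarray(v) for k,v in f.items()}); return f
def load(n): return dict(np.load('/tmp/%s.npz'%n))
def K(f):
    return 240/np.tan(np.radians(float(f['vfov']))/2),float(f['cx']),float(f['cy'])
def ray(f,u,v,z):
    F,cx,cy=K(f); V=np.array(f['view']); R=V[:3,:3]; c=-R.T@V[:3,3]
    d=R.T@np.array([(u-cx)/F,(v-cy)/F,1]); return c+d*(z-c[2])/d[2]
def cloud(f):
    F,cx,cy=K(f); V=np.array(f['view']); R=V[:3,:3]; c=-R.T@V[:3,3]
    v,u=np.mgrid[:480,:640]; D=f['depth']
    P=np.stack([(u-cx)/F*D,(v-cy)/F*D,D],-1)@R+c; P[D==0]=np.nan; return P
def proj(f,p):
    F,cx,cy=K(f); q=np.array(f['view'])@np.append(p,1); return F*q[0]/q[2]+cx,F*q[1]/q[2]+cy
E
python3 - <<'E'
from h import *
for n in ['top','scene']:
    f=grab(n); cv2.imwrite('pics/%s0.png'%n,f['pixels']); V=np.array(f['view']); print(n,f['vfov'],f['cx'],f['cy'],-V[:3,:3].T@V[:3,3],V[2,:3])
s=manip.state(); print({k:np.round(v,3) for k,v in s.items()})
E
```

```text
pics
top 50.78206165867478 324.4454160621509 248.8605579322222 [0.31121108 0.00456734 1.51463904] [ 0.17443817 -0.00786146 -0.98463675]
scene 55.21813946155765 318.1622956213765 238.76574899270474 [ 0.04975637 -0.74323219  0.58884062] [ 0.51146685  0.7003746  -0.49787255]
{'time': np.float64(0.1), 'joint_pos': array([ 1.021,  0.053,  1.614, -0.   ,  1.476, -0.119]), 'joint_vel': array([-0.001, -0.001, -0.005, -0.001, -0.   ,  0.001]), 'joint_efforts': array([-0.0000e+00, -3.9491e+01, -3.7136e+01, -0.0000e+00,  4.0000e-03,
        0.0000e+00]), 'tool_pos': array([0.261, 0.567, 0.23 ]), 'tool_rot': array([-0.   ,  0.214,  0.977, -0.001]), 'contact_force': array([ 0.012, -0.004,  0.447]), 'ft_torque': array([-0.04 ,  0.005,  0.001]), 'grasp_force': np.float64(0.0), 'gripper_width': np.float64(0.997)}
```

View pics/top0.png

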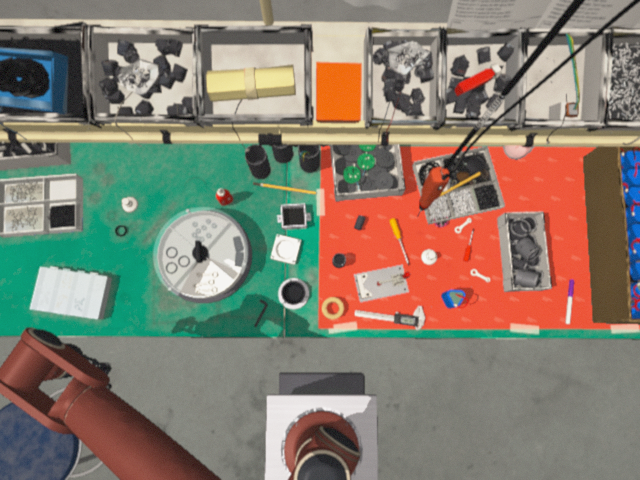

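View pics/scene0.png

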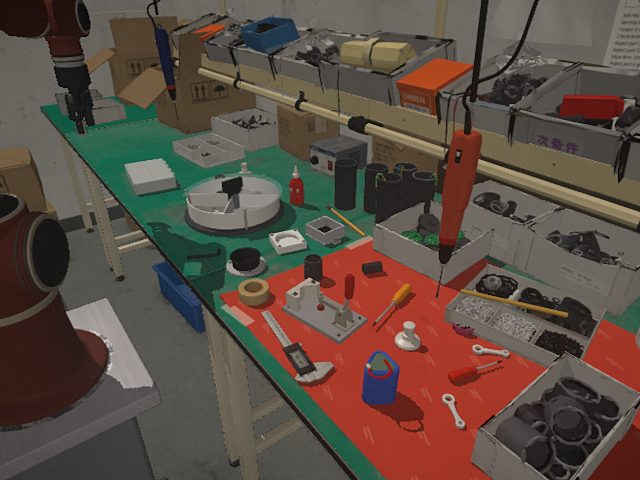

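The top view shows head (340,260), tube (361,222), flange (430,257), pack (457,298), pack holder (295,215), flange holder (286,248), head holder (293,293) and carousel (203,252). The scene view agrees. Next I measure these.

Run:
```python
from h import *
f=load('top'); im=f['pixels']
a=cv2.resize(im[195:320,265:480],None,fx=3.6,fy=3.6,interpolation=cv2.INTER_CUBIC)
cv2.imwrite('pics/c1.png',a)
b=cv2.resize(im[200:305,150:260],None,fx=5,fy=5,interpolation=cv2.INTER_CUBIC); cv2.imwrite('pics/c2.png',b)
P=cloud(f); hsv=cv2.cvtColor(im,cv2.COLOR_BGR2HSV)
print('mat z',np.nanmedian(P[270:280,420:440,2]),'bench',np.nanmedian(P[300:310,230:250,2]))
def rep(n,box,zmin,zmax=1):
    u0,u1,v0,v1=box; Q=P[v0:v1,u0:u1].reshape(-1,3); Q=Q[(Q[:,2]>zmin)&(Q[:,2]<zmax)]
    if len(Q)<4: print(n,len(Q));return
    r=cv2.minAreaRect((Q[:,:2]*1000).astype(np.float32)); print(n,len(Q),'mean',Q.mean(0).round(4),'mid',((Q.min(0)+Q.max(0))/2).round(4),'ext',np.ptp(Q,0).round(4),'rect',np.round(r[0],1),np.round(r[1],1),round(r[2],1),'zpct',np.percentile(Q[:,2],[10,50,90]).round(3))
rep('head',(328,354,248,272),.035); rep('tube',(350,374,210,234),.012,.05)
rep('flangeStem',(418,444,246,268),.03); rep('flange',(418,444,246,268),.008)
rep('pack',(438,476,284,312),.055,.082); rep('packall',(438,476,284,312),.06,.1)
rep('packH',(272,320,200,232),.02); rep('flH',(266,306,232,268),.011); rep('headH',(272,316,272,312),.02)
rep('headHfoot',(272,316,272,312),.004);rep('car',(150,256,200,304),.05,.075); rep('knob',(180,222,230,275),.085,.12)
```

```text
mat z 0.001225207283501062 bench -0.0004201472343524637
head 58 mean [ 0.5412 -0.0498  0.0475] mid [ 0.542  -0.0487  0.0474] ext [0.0396 0.0379 0.0243] rect [541.3 -50. ] [37.2 37.3] 42.9 zpct [0.037 0.048 0.055]
tube 115 mean [ 0.6594 -0.1124  0.0237] mid [ 0.6602 -0.1134  0.0237] ext [0.0435 0.0339 0.0221] rect [ 659.8 -112.1] [24.3 41.4] 68.4 zpct [0.017 0.024 0.029]
flangeStem 43 mean [ 0.5579 -0.3226  0.0421] mid [ 0.5581 -0.3224  0.0408] ext [0.0213 0.0191 0.0167] rect [ 558.3 -323.4] [18.6 20. ] 43.6 zpct [0.038 0.043 0.047]
flange 152 mean [ 0.5561 -0.3222  0.0208] mid [ 0.5579 -0.3283  0.0286] ext [0.043  0.0581 0.041 ] rect [ 557.8 -328.3] [42.8 58.2] 0.5 zpct [0.009 0.013 0.043]
pack 270 mean [ 0.4291 -0.3817  0.0717] mid [ 0.4268 -0.3847  0.0684] ext [0.0518 0.055  0.0267] rect [ 427.  -384.3] [56.3 50.2] 11.1 zpct [0.067 0.072 0.078]
packall 272 mean [ 0.4292 -0.3832  0.0728] mid [ 0.4268 -0.3856  0.0748] ext [0.0518 0.0569 0.0264] rect [ 427.6 -385.4] [58.3 50.1] 17.5 zpct [0.067 0.072 0.079]
packH 170 mean [0.6785 0.0885 0.0312] mid [0.6775 0.0865 0.0298] ext [0.0764 0.0762 0.0195] rect [678.1  87.7] [72.7 74.1] 4.0 zpct [0.024 0.032 0.037]
flH 355 mean [0.5768 0.1098 0.0174] mid [0.5726 0.1098 0.0186] ext [0.0964 0.0868 0.0151] rect [569.2 112.5] [75.  91.7] 76.2 zpct [0.013 0.017 0.022]
headH 217 mean [0.4464 0.0865 0.0279] mid [0.4455 0.086  0.0286] ext [0.071  0.0682 0.0169] rect [445.4  86. ] [69.9 68.4] 45.7 zpct [0.023 0.028 0.033]
headHfoot 730 mean [0.4456 0.0848 0.0141] mid [0.4491 0.0845 0.0205] ext [0.117  0.1297 0.0331] rect [449.2  84.6] [116.7 129. ] 0.5 zpct [0.005 0.01  0.03 ]
car 5258 mean [0.5783 0.3618 0.0635] mid [0.5722 0.3553 0.0626] ext [0.2859 0.2764 0.0248] rect [559.6 356. ] [266.2 274.8] 34.1 zpct [0.059 0.064 0.068]
knob 136 mean [0.555  0.3514 0.099 ] mid [0.5546 0.3517 0.0972] ext [0.06   0.0207 0.0233] rect [554.5 352.7] [60.6 16.2] 6.7 zpct [0.092 0.1   0.105]
```

View pics/c1.png

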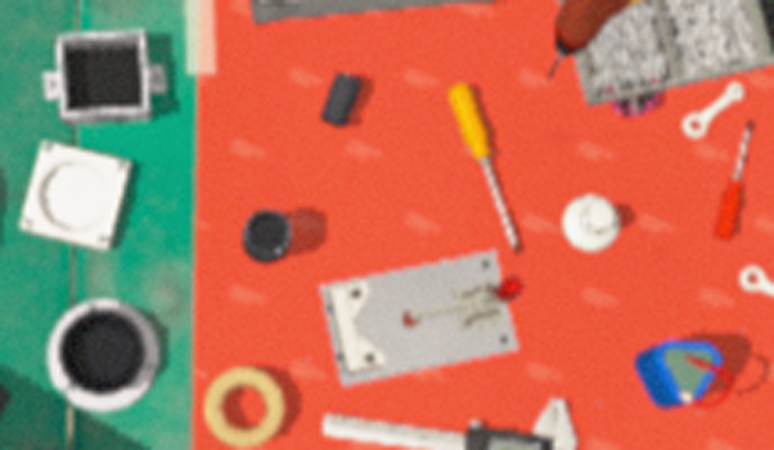

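View pics/c2.png

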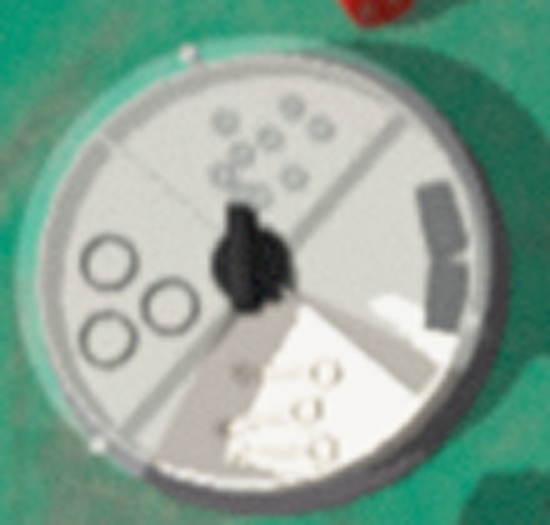

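The crop shows the pack top at about (685,370), the tube slanted at (341,98), and the pack holder tabs at (52,85) and (158,78). In the carousel crop the stock tubes are at (440,255), to the right, and the bar is near vertical. The arms bin is at the bottom, apparently in the opening. I'll check that with the depth.

Run:
```python
from h import *
f=load('top'); P=cloud(f); im=f['pixels']; hsv=cv2.cvtColor(im,cv2.COLOR_BGR2HSV)
Q=P.reshape(-1,3); 
k=Q[(abs(Q[:,0]-.555)<.05)&(abs(Q[:,1]-.352)<.05)&(Q[:,2]>.09)]
c=k[:,:2].mean(0); U,S,Vt=np.linalg.svd(k[:,:2]-c); print('knob',c,'bar yaw',np.degrees(np.arctan2(*Vt[0][::-1])))
# cover circle fit from z .06-.075 outer boundary
d=Q[:,:2]-c; r=np.hypot(*d.T); a=np.degrees(np.arctan2(d[:,1],d[:,0]))
for lo in range(-180,180,10):
    m=(r>.055)&(r<.115)&(a>=lo)&(a<lo+10); mo=(r<.17)&(a>=lo)&(a<lo+10)&(Q[:,2]>.05); print(lo,np.nanmedian(Q[m,2]).round(3),r[mo].max().round(3),end=' | ')
print()
# stock tubes: dark blobs, on plane z=.043
m=((hsv[...,2]<125)).astype(np.uint8)
m[:, :232]=0; m[:,250:]=0; m[:230]=0; m[272:]=0
n,l,st,ce=cv2.connectedComponentsWithStats(m)
for i in range(1,n):
    if st[i,4]>8:
        p=ray(f,*ce[i],.043)[:2]-c; print('dark',st[i],np.hypot(*p).round(4),np.degrees(np.arctan2(p[1],p[0])).round(1))
# wall top points (z .059) as seen in crop
for u,v in [(400,120),(105,140),(430,380),(130,430)]:
    p=ray(f,150+u/5,200+v/5,.059)[:2]-c; print(np.hypot(*p),np.degrees(np.arctan2(p[1],p[0])))
for n,u,v,z in [('head',265+266/3.6,195+235/3.6,.052),('flangestem',265+598/3.6,195+212/3.6,.043),('packHtabL',265+52/3.6,195+85/3.6,.006),('packHtabR',265+158/3.6,195+78/3.6,.006),('headHrim',265+102/3.6,195+349/3.6,.03),('flHrec',265+76/3.6,195+195/3.6,.018),('tube',265+341/3.6,195+99/3.6,.02)]: print(n,ray(f,u,v,z).round(4))
```

```text
knob [0.55512888 0.35197029] bar yaw -173.8075181106898
-180 0.02 0.127 | -170 0.02 0.127 | -160 0.019 0.127 | -150 0.018 0.127 | -140 0.018 0.128 | -130 0.019 0.127 | -120 0.061 0.135 | -110 0.064 0.137 | -100 0.064 0.136 | -90 0.064 0.136 | -80 0.063 0.136 | -70 0.063 0.137 | -60 0.065 0.137 | -50 0.064 0.137 | -40 0.063 0.137 | -30 0.064 0.138 | -20 0.064 0.169 | -10 0.063 0.138 | 0 0.063 0.139 | 10 0.063 0.14 | 20 0.063 0.14 | 30 0.063 0.139 | 40 0.063 0.141 | 50 0.064 0.141 | 60 0.064 0.141 | 70 0.064 0.142 | 80 0.064 0.141 | 90 0.064 0.142 | 100 0.063 0.14 | 110 0.064 0.139 | 120 0.064 0.138 | 130 0.064 0.139 | 140 0.061 0.138 | 150 0.019 0.137 | 160 0.02 0.127 | 170 0.019 0.127 | 
dark [242 230   8  42 163] 0.132 -82.8
dark [234 237   9  29 156] 0.1055 -85.0
0.11818120982810008 -42.97546751665477
0.11756572538496741 51.48267623215922
0.12366253307587424 -123.03883791056687
0.11867417792132709 145.1823558651753
head [ 0.5367 -0.0496  0.052 ]
flangestem [ 0.5589 -0.3226  0.043 ]
packHtabL [0.6716 0.1307 0.006 ]
packHtabR [0.6783 0.0407 0.006 ]
headHrim [0.4452 0.0834 0.03  ]
flHrec [0.5747 0.1078 0.018 ]
tube [ 0.6579 -0.1139  0.02  ]
```

>>> move_arm(
  plan=[
    [[0,0,0,0,0,-1,0],[0,0,0,0,0,-1,0],[0,0,0,0,0,-0.91,0],[-0.3,-0.4,0,0,0,0,0],[-0.3,-0.4,0,0,0,0,0],[-0.3,-0.4,0,0,0,0,0],[-0.3,-0.4,0,0,0,0,0],[-0.3,-0.4,0,0,0,0,0],[-0.3,-0.4,0,0,0,0,0],[0,0,0,0,0,0,0]],
  ],
)

```text
time: 1.35
tool_pos: [0.4803, 0.278, 0.2308]
tool_rot: [-0.0, 0.0, 1.0, -0.0]
contact_force: [-0.1, 0.3, -0.4]
gripper_width: 1.0
grasp_force: 0.0
```

>>> move_arm(
  plan=[
    [[-0.083,-0.456,0,0,0,0,0],[-0.083,-0.456,0,0,0,0,0],[-0.083,-0.456,0,0,0,0,0],[-0.083,-0.456,0,0,0,0,0],[-0.083,-0.456,0,0,0,0,0],[-0.083,-0.456,0,0,0,0,0],[0,0,0.3,0,0,0,0],[0,0,0.3,0,0,0,0],[0,0,0,0,0,0,0],[0,0,0,0,0,0,0]],
  ],
)

```text
time: 2.6
tool_pos: [0.5409, -0.0462, 0.1605]
tool_rot: [0.001, -0.003, 1.0, -0.0]
contact_force: [-0.3, -0.2, -0.5]
gripper_width: 0.997
grasp_force: 0.0
```

```bash
cat >> h.py <<'E'
def blob(P,c,R,z0,z1):
    Q=P.reshape(-1,3); Q=Q[(np.hypot(Q[:,0]-c[0],Q[:,1]-c[1])<R)&(Q[:,2]>z0)&(Q[:,2]<z1)]
    if len(Q)<5: return print('none',len(Q))
    cc,r=cv2.minEnclosingCircle((Q[:,:2]*1000).astype(np.float32)); rr=cv2.minAreaRect((Q[:,:2]*1000).astype(np.float32))
    print(len(Q),'mean',Q.mean(0).round(4),'circ',np.round(cc,1),round(r,1),'rect',np.round(rr[0],1),np.round(rr[1],1),round(rr[2],1),'zmed',np.median(Q[:,2]).round(4))
    return Q
E
python3 - <<'E'
from h import *
f=grab('wrist'); cv2.imwrite('pics/w1.png',f['pixels']); V=f['view']; print(-V[:3,:3].T@V[:3,3],V[2,:3]); print(manip.state()['tool_pos'])
P=cloud(f); blob(P,(.54,-.05),.04,.035,.065); print(np.nanmin(f['depth'][f['depth']>0]))
blob(P,(.54,-.05),.04,.047,.058)
E
```

```text
[ 0.47371467 -0.04630395  0.30311271] [ 0.26503273  0.00264595 -0.96423579]
[ 0.54135739 -0.04640602  0.16130941]
910 mean [ 0.5418 -0.0474  0.0473] circ [540.6 -47.6] 19.7 rect [540.4 -47.4] [38.6 37.7] 0.1 zmed 0.0497
0.050000686
543 mean [ 0.5405 -0.0474  0.0511] circ [540.6 -47.6] 19.7 rect [540.4 -47.4] [38.6 37.7] 0.1 zmed 0.0515
```

View pics/w1.png

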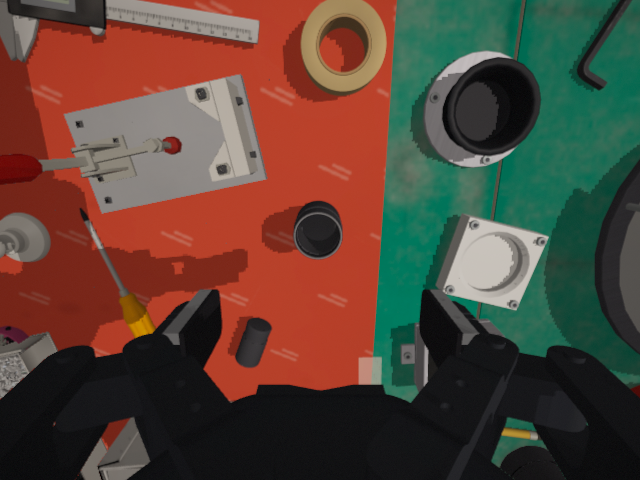

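The wrist view shows the head at (318,230), the tube at (254,342), the head cup at (492,105) and the flange holder at (495,262). From the depth, the head is at (0.5405, -0.0475) with its top at 51 mm, as expected. I'll measure the holders from this frame and then grasp.

Run:
```python
from h import *
f=load('wrist'); P=cloud(f)
print('cup'); blob(P,(.445,.085),.042,.024,.036)
print('cupfoot'); blob(P,(.445,.085),.05,.004,.036)
print('flH'); blob(P,(.573,.109),.055,.012,.024)
print('tube'); blob(P,(.659,-.112),.03,.016,.035)
Q=blob(P,(.659,-.112),.03,.022,.035)
im=f['pixels']; g=cv2.cvtColor(im,cv2.COLOR_BGR2GRAY)
for n,(u0,u1,v0,v1),z in [('recess',(450,545,215,305),.007)]:
    p=P[v0:v1,u0:u1].reshape(-1,3); q=p[(p[:,2]>.003)&(p[:,2]<.011)&(np.hypot(p[:,0]-.573,p[:,1]-.109)<.032)]; print(len(q),q.mean(0),cv2.minEnclosingCircle((q[:,:2]*1000).astype(np.float32)))
# opening edges of carousel cover, from top
t=load('top'); Q=cloud(t).reshape(-1,3); d=Q[:,:2]-[.555,.352]; r=np.hypot(*d.T); a=np.degrees(np.arctan2(d[:,1],d[:,0]))%360
for lo in list(range(140,158,2))+list(range(230,250,2)):
    m=(r>.09)&(r<.12)&(a>=lo)&(a<lo+2); print(lo,np.nanmean(Q[m,2]>.045).round(2),end=' | ')
```

```text
cup
3242 mean [0.4414 0.0903 0.0291] circ [443.5  87.7] 36.6 rect [443.7  87.1] [70.9 71.7] 9.9 zmed 0.0297
cupfoot
10354 mean [0.4431 0.0838 0.0156] circ [443.8  87. ] 45.9 rect [445.9  82.4] [91.1 81.7] 25.4 zmed 0.0091
flH
3935 mean [0.5746 0.1126 0.0177] circ [574.9 112.4] 51.5 rect [576.2 112.5] [76.1 74.6] 76.6 zmed 0.018
tube
1053 mean [ 0.6566 -0.1097  0.024 ] circ [ 658.6 -110.2] 23.3 rect [ 658.5 -110.3] [24.4 43. ] 69.8 zmed 0.0248
807 mean [ 0.6579 -0.1101  0.0253] circ [ 658.5 -110.6] 22.4 rect [ 658.7 -110.3] [20.6 42.5] 69.8 zmed 0.0255
2443 [0.57670026 0.11464337 0.00736922] ((576.74560546875, 113.81338500976562), 27.911611557006836)
140 1.0 | 142 1.0 | 144 0.92 | 146 0.54 | 148 0.57 | 150 0.54 | 152 0.38 | 154 0.0 | 156 0.0 | 230 0.8 | 232 0.0 | 234 0.0 | 236 0.0 | 238 0.0 | 240 0.0 | 242 0.0 | 244 0.76 | 246 1.0 | 248 1.0 |
```

>>> move_arm(
  plan=[
    [[0,-0.01,0.35,0,0,0,0],[0,0,0.35,0,0,0,0],[0,0,0.2,0,0,0,0],[0,0,0.14,0,0,0,0],[0,0,0.06,0,0,0,0],[0,0,0,0,0,0,0],[0,0,0,0,0,0,0.8],[0,0,0,0,0,0,0.8],[0,0,0,0,0,0,0.8],[0,0,0,0,0,0,0.8]],
  ],
)

```text
time: 3.9
tool_pos: [0.5414, -0.0483, 0.0286]
tool_rot: [0.001, -0.003, 1.0, -0.0]
contact_force: [-0.2, -0.6, 5.3]
gripper_width: 0.447
grasp_force: 60.8
```

>>> move_arm(
  plan=[
    [[0,0,-0.3,0,0,0,0.8],[0,0,-0.3,0,0,0,0.8],[0.2,0.28,0,0,0,0,0.8],[0.2,0.28,0,0,0,0,0.8],[0.2,0.28,0,0,0,0,0.8],[0.208,0.285,0,0,0,0,0.8],[0,0,0,0,0,0,0.8],[0,0,0,0,0,0,0.8],[0,0,0,0,0,0,0.8],[0,0,0,0,0,0,0.8]],
  ],
)

```text
time: 5.15
tool_pos: [0.443, 0.0857, 0.0993]
tool_rot: [-0.0, -0.002, 1.0, -0.0]
contact_force: [0.8, 0.3, -0.5]
gripper_width: 0.445
grasp_force: 60.6
```

Run:
```python
from h import *
f=grab('wrist'); cv2.imwrite('pics/w2.png',f['pixels']); s=manip.state(); print(s['tool_pos'],s['gripper_width'])
P=cloud(f); print('held'); blob(P,s['tool_pos'][:2],.03,.11,.13); print('cup');blob(P,(.444,.087),.042,.024,.036); print('foot'); blob(P,(.444,.087),.05,.004,.012)
```

```text
[0.442948   0.08582021 0.09931437] 0.4467669877592686
held
5336 mean [0.4418 0.086  0.1193] circ [436.2  85.8] 29.2 rect [441.4  83.7] [54.5 38.9] 69.0 zmed 0.1201
cup
2444 mean [0.4307 0.0876 0.0293] circ [443.8  87.1] 36.0 rect [435.7  87.1] [55.8 71. ] 0.6 zmed 0.0297
foot
4781 mean [0.4257 0.0871 0.007 ] circ [443.8  87.3] 45.9 rect [434.7  87.3] [73.2 91.4] 0.3 zmed 0.0067
```

View pics/w2.png

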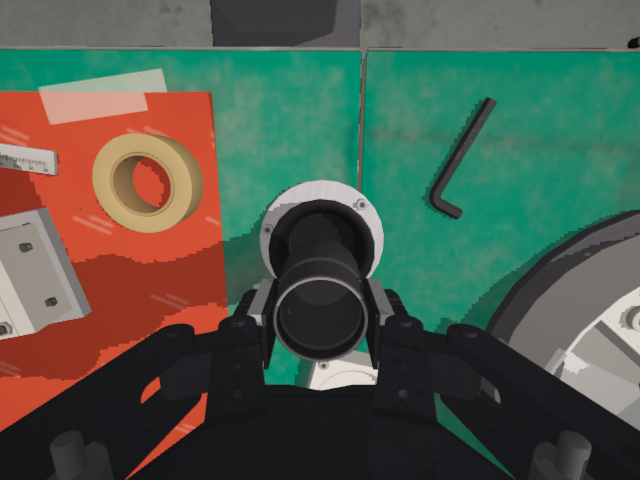

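Head is held upright over the cup, whose rim is around (322,245); the offset is about 1.5 mm. Lower it.

>>> move_arm(
  plan=[
    [[-0.01,0.01,0.15,0,0,0,0.8],[0,0,0.15,0,0,0,0.8],[0,0,0.1,0,0,0,0.8],[0,0,0.06,0,0,0,0.8],[0,0,0.04,0,0,0,0.8],[0,0,0.02,0,0,0,0.8],[0,0,0.01,0,0,0,0.8],[0,0,0,0,0,0,0.8],[0,0,0,0,0,0,0.8],[0,0,0,0,0,0,0.8]],
  ],
)

```text
time: 6.45
tool_pos: [0.4439, 0.0876, 0.0359]
tool_rot: [0.0, -0.003, 1.0, 0.0]
contact_force: [1.1, 0.4, -0.8]
gripper_width: 0.443
grasp_force: 60.6
```

>>> move_arm(
  plan=[
    [[0,0,0.01,0,0,0,0.8],[0,0,0.004,0,0,0,0.8],[0,0,0,0,0,0,0.4],[0,0,0,0,0,0,0.2],[0,0,0,0,0,0,0],[0,0,-0.1,0,0,0,0],[0,0,-0.3,0,0,0,0],[0,0,-0.4,0,0,0,0],[0,0,-0.4,0,0,0,0],[0,0,0,0,0,0,0]],
  ],
)

```text
time: 7.7
tool_pos: [0.4469, 0.0877, 0.1843]
tool_rot: [0.006, -0.003, 1.0, 0.0]
contact_force: [0.9, 0.3, -0.6]
gripper_width: 0.998
grasp_force: 0.0
```

Run:
```python
from h import *
f=grab('wrist'); cv2.imwrite('pics/w3.png',f['pixels'][100:420,150:500]); s=manip.state(); print(s['tool_pos'],s['gripper_width'])
P=cloud(f); print('head in cup'); blob(P,(.444,.087),.026,.045,.07)
t=load('top'); P=cloud(t); print('pack');
for z0 in (.04,.05,.062): blob(P,(.43,-.383),.045,z0,.08)
```

```text
[0.44532924 0.08764286 0.18130908] 0.9969293915696568
head in cup
709 mean [0.4451 0.0884 0.0549] circ [443.9  88.6] 19.6 rect [443.7  88.7] [37.6 38.4] 89.4 zmed 0.0569
pack
291 mean [ 0.429  -0.3792  0.0689] circ [ 427.9 -382.9] 32.0 rect [ 426.8 -383.6] [56.3 51.6] 11.1 zmed 0.071
270 mean [ 0.4294 -0.3803  0.0708] circ [ 427.8 -383.1] 31.8 rect [ 427.  -384.3] [56.3 50.2] 11.1 zmed 0.0714
250 mean [ 0.4297 -0.3816  0.072 ] circ [ 427.4 -383.6] 31.1 rect [ 427.  -384.3] [56.3 50.2] 11.1 zmed 0.0718
```

View pics/w3.png

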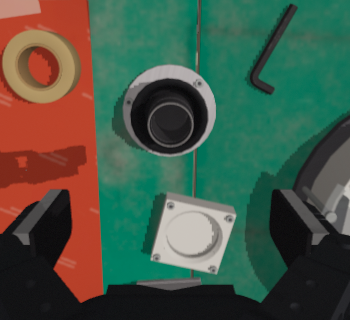

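The head sits in the cup at crop (170,122), with its rim at about 57 mm (58 expected). On to the flange.

>>> move_arm(
  plan=[
    [[-0.105,-0.38,0,0,0,0,0],[-0.105,-0.38,0,0,0,0,0],[-0.105,-0.38,0,0,0,0,0],[-0.105,-0.38,0,0,0,0,0],[-0.105,-0.38,0,0,0,0,0],[-0.105,-0.38,0,0,0,0,0],[-0.105,-0.38,0,0,0,0,0],[-0.105,-0.38,0,0,0,0,0],[-0.1,-0.38,0,0,0,0,0],[0,0,0,0,0,0,0]],
  ],
)

```text
time: 9.0
tool_pos: [0.5581, -0.3243, 0.1759]
tool_rot: [-0.001, -0.001, 1.0, 0.001]
contact_force: [-0.1, -0.1, 0.8]
gripper_width: 1.004
grasp_force: 0.0
```

Run:
```python
from h import *
f=grab('wrist'); cv2.imwrite('pics/w4.png',f['pixels']); s=manip.state(); print(s['tool_pos'],s['tool_rot'],s['joint_pos'])
P=cloud(f); print('stem'); blob(P,(.558,-.3225),.025,.03,.05); print('disc'); blob(P,(.558,-.3225),.028,.01,.02)
print('pack')
for z0 in (.05,.066): Q=blob(P,(.43,-.383),.045,z0,.08)
hsv=cv2.cvtColor(f['pixels'],cv2.COLOR_BGR2HSV); m=cv2.inRange(hsv,(100,90,30),(130,255,255)).astype(bool)&(P[...,2]>.01)&(P[...,2]<.08)
Q=P[m]; print(len(Q)); blob(Q,(.43,-.383),.06,.005,.08); blob(Q,(.43,-.383),.06,.06,.08)
```

```text
[ 0.55799006 -0.32267158  0.17599724] [-0.00134878 -0.00192268  0.99999657  0.00116238] [-6.39771369e-01  1.38513417e-01  1.61481725e+00  2.51712312e-04
  1.39181446e+00 -2.21445831e+00]
stem
489 mean [ 0.5559 -0.3216  0.0426] circ [ 556.5 -321.5] 10.5 rect [ 556.5 -321.6] [21.  19.7] 0.2 zmed 0.0428
disc
748 mean [ 0.5526 -0.3216  0.0118] circ [ 556.8 -321.4] 21.8 rect [ 557.2 -321.9] [41.4 41.8] 45.3 zmed 0.0114
pack
5208 mean [ 0.43   -0.38    0.0716] circ [ 426.3 -382.7] 32.7 rect [ 426.6 -383.2] [56.2 52.9] 9.3 zmed 0.0719
4924 mean [ 0.4292 -0.3807  0.0724] circ [ 426.  -382.6] 32.6 rect [ 426.6 -383.4] [56.2 52.5] 9.3 zmed 0.072
2903
2903 mean [ 0.4368 -0.375   0.0623] circ [ 431.8 -379.8] 28.1 rect [ 428.1 -379.5] [53.3 47.4] 85.4 zmed 0.0708
2150 mean [ 0.4342 -0.3778  0.0709] circ [ 431.5 -380.4] 27.7 rect [ 428.1 -380.1] [51.9 47.4] 85.4 zmed 0.0714
```

View pics/w4.png

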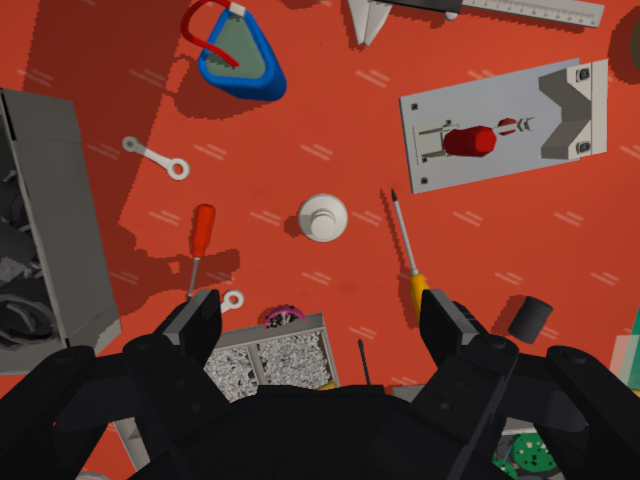

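The flange is at (323,217), with its stem at (0.5565, -0.3216) and top at 43 mm, as expected. The pack is top left at (240,50). The hanging driver's tip shows at (362,345). Grasp the flange stem.

>>> move_arm(
  plan=[
    [[0.012,0.01,0.4,0,0,0,0],[0,0,0.4,0,0,0,0],[0,0,0.25,0,0,0,0],[0,0,0.15,0,0,0,0.2],[0,0,0.1,0,0,0,0.3],[0,0,0.02,0,0,0,0.4],[0,0,0,0,0,0,0.5],[0,0,0,0,0,0,1],[0,0,0,0,0,0,1],[0,0,0,0,0,0,1]],
  ],
)

```text
time: 10.3
tool_pos: [0.5583, -0.3215, 0.021]
tool_rot: [0.001, -0.003, 1.0, -0.001]
contact_force: [-0.8, 1.6, 4.8]
gripper_width: 0.2
grasp_force: 58.3
```

Run:
```python
from h import *
s=manip.state(); print(s['tool_pos'],s['gripper_width'],s['grasp_force'],s['contact_force'])
f=load('wrist'); P=cloud(f)
for z0 in (.03,.06,.1,.15,.2,.3):
    Q=P[330:385,350:380].reshape(-1,3); Q=Q[(Q[:,2]>z0)&(Q[:,2]<z0+.05)]; print(z0,len(Q),Q.mean(0) if len(Q) else '')
t=load('top'); Q=cloud(t).reshape(-1,3); Q=Q[(Q[:,0]>.55)&(Q[:,0]<.8)&(Q[:,1]>-.5)&(Q[:,1]<-.2)&(Q[:,2]>.1)]
for z in np.arange(.1,.6,.05):
    q=Q[(Q[:,2]>=z)&(Q[:,2]<z+.05)]; print(z.round(2),len(q),q.min(0).round(3) if len(q) else '',q.max(0).round(3) if len(q) else '')
```

```text
[ 0.55828143 -0.32146196  0.02101946] 0.20021745556810963 58.25778566273584 [-0.76540339  1.56793657  4.80521364]
0.03 161 [ 0.67586813 -0.28390847  0.05485268]
0.06 93 [ 0.67743251 -0.28357893  0.07391541]
0.1 0 
0.15 0 
0.2 0 
0.3 0 
0.1 23 [ 0.671 -0.296  0.106] [ 0.684 -0.27   0.149]
0.15 69 [ 0.669 -0.295  0.15 ] [ 0.693 -0.265  0.2  ]
0.2 89 [ 0.669 -0.301  0.2  ] [ 0.702 -0.258  0.25 ]
0.25 155 [ 0.67  -0.304  0.25 ] [ 0.71  -0.257  0.3  ]
0.3 193 [ 0.673 -0.304  0.3  ] [ 0.725 -0.257  0.35 ]
0.35 246 [ 0.679 -0.3    0.35 ] [ 0.722 -0.258  0.4  ]
0.4 93 [ 0.673 -0.301  0.401] [ 0.706 -0.274  0.45 ]
0.45 118 [ 0.692 -0.325  0.45 ] [ 0.733 -0.274  0.5  ]
0.5 95 [ 0.689 -0.334  0.5  ] [ 0.737 -0.273  0.55 ]
0.55 113 [ 0.687 -0.343  0.55 ] [ 0.742 -0.272  0.6  ]
```

>>> move_arm(
  plan=[
    [[0,0,-0.4,0,0,0,1],[0,0,-0.4,0,0,0,1],[-0.02,0.45,-0.1,0,0,0,1],[-0.02,0.45,0,0,0,0,1],[-0.02,0.45,0,0,0,0,1],[-0.02,0.45,0,0,0,0,1],[-0.02,0.45,0,0,0,0,1],[-0.02,0.45,0,0,0,0,1],[-0.02,0.45,0,0,0,0,1],[-0.02,0.45,0,0,0,0,1]],
  ],
)

```text
time: 11.55
tool_pos: [0.5737, 0.1128, 0.1272]
tool_rot: [-0.0, -0.003, 1.0, -0.0]
contact_force: [0.4, 0.4, -1.0]
gripper_width: 0.204
grasp_force: 58.2
```

>>> move_arm(
  plan=[
    [[0,0,0.2,0,0,0,1],[0,0,0.15,0,0,0,1],[0,0,0,0,0,0,1],[0,0,0,0,0,0,1],[0,0,0,0,0,0,1],[0,0,0,0,0,0,1],[0,0,0,0,0,0,1],[0,0,0,0,0,0,1],[0,0,0,0,0,0,1],[0,0,0,0,0,0,1]],
  ],
)

```text
time: 12.8
tool_pos: [0.5741, 0.1112, 0.0856]
tool_rot: [-0.0, -0.003, 1.0, -0.0]
contact_force: [-0.4, -0.2, -0.6]
gripper_width: 0.202
grasp_force: 58.3
```

Run:
```python
from h import *
f=grab('wrist'); cv2.imwrite('pics/w5.png',f['pixels']); s=manip.state(); print(s['tool_pos'],s['tool_rot'],s['gripper_width'])
P=cloud(f); tz=s['tool_pos'][2]
print('disc');blob(P,s['tool_pos'][:2],.03,tz-.03,tz-.004); print('stem');blob(P,s['tool_pos'][:2],.014,tz+.015,tz+.03)
print('block'); blob(P,(.576,.1125),.056,.013,.022)
```

```text
[0.57412171 0.11117472 0.08557446] [-3.03585630e-05 -2.90424958e-03  9.99995782e-01 -1.32786843e-05] 0.20303054036920495
disc
3082 mean [0.56   0.1118 0.0745] circ [572.3 111.8] 23.7 rect [562.4 111.8] [27.7 47.1] 0.3 zmed 0.0746
stem
2189 mean [0.571  0.1116 0.1072] circ [574.  111.2] 13.9 rect [573.2 111.7] [23.8 17.9] 2.1 zmed 0.1074
block
4465 mean [0.559  0.1116 0.0179] circ [575.7 112.6] 51.9 rect [576.1 112.5] [74.2 74.4] 76.6 zmed 0.018
```

View pics/w5.png

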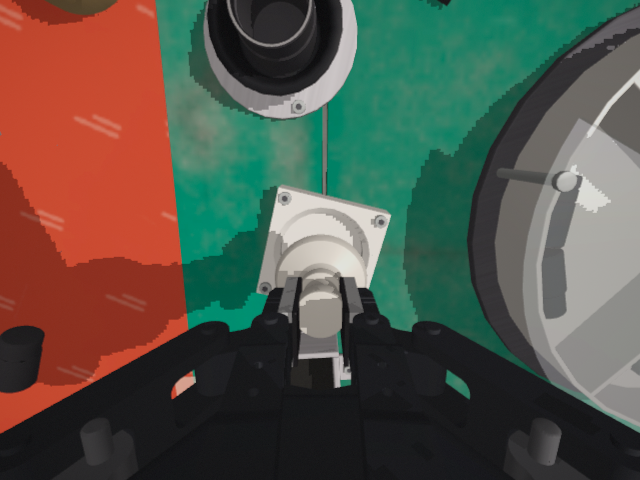

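The flange is held just above its holder (322,250), about 4 mm short in x. Correct that and lower it.

>>> move_arm(
  plan=[
    [[-0.03,0.006,0.12,0,0,0,1],[0,0,0.12,0,0,0,1],[0,0,0.1,0,0,0,1],[0,0,0.06,0,0,0,1],[0,0,0.04,0,0,0,1],[0,0,0.02,0,0,0,1],[0,0,0.01,0,0,0,1],[0,0,0,0,0,0,1],[0,0,0,0,0,0,1],[0,0,0,0,0,0,1]],
  ],
)

```text
time: 14.1
tool_pos: [0.5779, 0.1119, 0.0295]
tool_rot: [0.0, -0.003, 1.0, 0.0]
contact_force: [1.1, 0.7, -0.3]
gripper_width: 0.201
grasp_force: 58.3
```

>>> move_arm(
  plan=[
    [[0,0,0.015,0,0,0,1],[0,0,0.01,0,0,0,1],[0,0,0.004,0,0,0,1],[0,0,0,0,0,0,1],[0,0,0,0,0,0,1],[0,0,0,0,0,0,1],[0,0,0,0,0,0,1],[0,0,0,0,0,0,1],[0,0,0,0,0,0,1],[0,0,0,0,0,0,1]],
  ],
)

```text
time: 15.35
tool_pos: [0.5779, 0.1119, 0.0262]
tool_rot: [0.0, -0.003, 1.0, 0.0]
contact_force: [-1.4, 0.7, 5.4]
gripper_width: 0.202
grasp_force: 59.1
```

>>> move_arm(
  plan=[
    [[0,0,0,0,0,0,0.5],[0,0,0,0,0,0,0.2],[0,0,-0.1,0,0,0,0],[0,0,-0.3,0,0,0,0],[0,0,-0.4,0,0,0,0],[0,0,-0.4,0,0,0,0],[0,0,-0.25,0,0,0,0],[0,0,0,0,0,0,0],[0,0,0,0,0,0,0],[0,0,0,0,0,0,0]],
  ],
)

```text
time: 16.6
tool_pos: [0.5766, 0.1118, 0.1974]
tool_rot: [-0.002, -0.003, 1.0, -0.0]
contact_force: [-0.1, -0.4, -0.3]
gripper_width: 0.999
grasp_force: 0.0
```

Run:
```python
from h import *
f=grab('wrist'); cv2.imwrite('pics/w6.png',f['pixels']); s=manip.state(); print(s['tool_pos'],s['tool_rot'],s['gripper_width'])
P=cloud(f)
print('disc');blob(P,(.576,.1125),.03,.0185,.03); print('stem');blob(P,(.576,.1125),.016,.04,.06)
print('packH');blob(P,(.678,.0875),.055,.028,.04)
```

```text
[0.57670704 0.11179781 0.19759536] [-1.75062216e-03 -2.82143066e-03  9.99994481e-01 -1.11038998e-04] 0.9992686680452635
disc
151 mean [0.5695 0.1128 0.0228] circ [573.6 112.6] 14.4 rect [571.8 112.5] [15.7 27. ] 3.0 zmed 0.0211
stem
437 mean [0.5757 0.1129 0.0478] circ [576.3 112.8] 10.5 rect [576.  113.1] [20.2 19.9] 0.6 zmed 0.0481
packH
1319 mean [0.6756 0.0889 0.033 ] circ [675.8  90.1] 49.9 rect [676.4  90. ] [70.8 74.2] 4.3 zmed 0.0337
```

>>> move_arm(
  plan=[
    [[0.13,-0.43,0,0,0,0,0],[0.13,-0.43,0,0,0,0,0],[0.13,-0.43,0,0,0,0,0],[0.13,-0.43,0,0,0,0,0],[0.13,-0.43,0,0,0,0,0],[0.13,-0.43,0,0,0,0,0],[0.13,-0.43,0,0,0,0,0],[0.13,-0.43,0,0,0,0,0],[0.13,-0.43,0,0,0,0,0],[0.13,-0.25,0,0,0,0,0]],
  ],
)

```text
time: 17.9
tool_pos: [0.4232, -0.3853, 0.1984]
tool_rot: [-0.001, -0.002, 1.0, 0.001]
contact_force: [0.6, 0.3, 1.2]
gripper_width: 1.001
grasp_force: 0.0
```

View pics/w6.png

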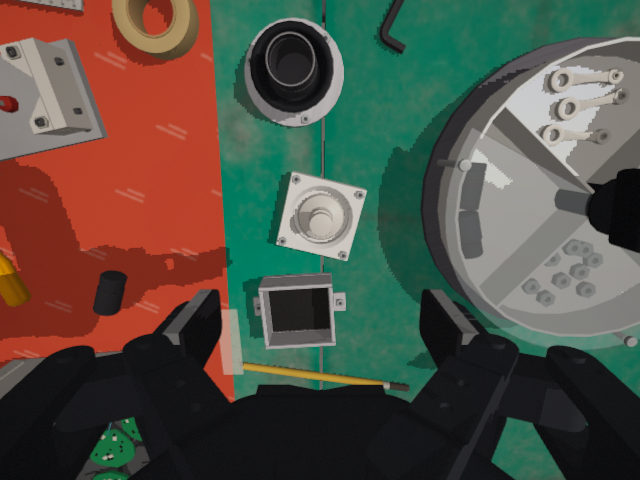

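The flange is seated: stem top at 48 mm at (322,222), centred in its block. The pack holder at (300,310) measures (0.6764, 0.090) with x yaw 4.3°. Now look at the pack.

Run:
```python
from h import *
f=grab('wrist'); cv2.imwrite('pics/w7.png',f['pixels'][60:420,120:520]); s=manip.state(); print(s['tool_pos'],s['gripper_width'])
P=cloud(f)
for z0,z1 in ((.03,.08),(.06,.08),(.068,.078)):
    Q=blob(P,(.428,-.382),.045,z0,z1)
Q=Q[Q[:,2]<.076]; 
for a in range(0,90,5):
    r=np.radians(a); u=Q[:,0]*np.cos(r)+Q[:,1]*np.sin(r); v=-Q[:,0]*np.sin(r)+Q[:,1]*np.cos(r); e=lambda w:np.ptp(np.percentile(w,[.5,99.5]))*1000; print(a,e(u).round(1),e(v).round(1),end=' | ')
```

```text
[ 0.42161594 -0.38779862  0.19837645] 1.0010857561116224
2958 mean [ 0.4255 -0.3813  0.0701] circ [ 427.4 -383.8] 32.3 rect [ 425.4 -383. ] [56.9 53. ] 9.8 zmed 0.0719
2710 mean [ 0.4267 -0.3814  0.0724] circ [ 427.4 -383.8] 32.3 rect [ 425.5 -383.6] [56.9 51.9] 9.8 zmed 0.0721
2512 mean [ 0.4278 -0.381   0.0723] circ [ 427.4 -383.8] 32.3 rect [ 425.  -382.4] [54.7 52.1] 3.9 zmed 0.0721
0 50.5 50.1 | 5 51.9 49.7 | 10 53.5 49.4 | 15 54.8 48.8 | 20 55.8 48.2 | 25 56.6 47.7 | 30 56.9 48.0 | 35 56.9 48.6 | 40 56.7 49.1 | 45 56.1 49.7 | 50 55.1 50.1 | 55 53.9 50.0 | 60 52.3 50.2 | 65 50.4 50.1 | 70 49.7 49.6 | 75 50.0 49.2 | 80 50.3 49.0 | 85 50.1 49.1 |
```

View pics/w7.png

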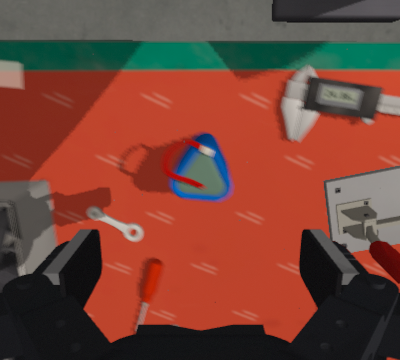

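The pack shows as a three-cell triangle at crop (203,170), with its apex toward the robot at (207,138) and its base roughly along y. I'll measure the yaw from the triangle with the red wire masked out, and start the quarter turn.

Run:
```python
from h import *
for n in ('wrist',):
    f=load(n); P=cloud(f); hsv=cv2.cvtColor(f['pixels'],cv2.COLOR_BGR2HSV)
    red=((hsv[...,0]<12)|(hsv[...,0]>168))&(hsv[...,1]>110)
    m=(P[...,2]>.066)&(P[...,2]<.078)&~red&(np.hypot(P[...,0]-.428,P[...,1]+.382)<.042)
    m=cv2.morphologyEx(m.astype(np.uint8),cv2.MORPH_OPEN,np.ones((5,5))).astype(bool)
    Q=(P[m][:,:2]*1000).astype(np.float32); print(len(Q))
    A,T=cv2.minEnclosingTriangle(Q.reshape(-1,1,2)); T=T.reshape(3,2); print(T,T.mean(0))
    for i in range(3): a,b=T[i],T[(i+1)%3]; print('edge',np.linalg.norm(b-a),np.degrees(np.arctan2(*(b-a)[::-1]))%180)
    for y in (-10,-8,-6,-4,-2,0,2,4,6):
        r=np.radians(y); u=Q@[np.cos(r),np.sin(r)]; v=Q@[-np.sin(r),np.cos(r)]; mid=lambda w:(np.percentile(w,.3)+np.percentile(w,99.7))/2
        c=mid(u)*np.array([np.cos(r),np.sin(r)])+mid(v)*np.array([-np.sin(r),np.cos(r)]); print(y,np.ptp(u).round(1),np.ptp(v).round(1),c.round(1))
```

```text
2148
[[ 387.7617  -377.35794]
 [ 451.6521  -347.3872 ]
 [ 446.80203 -418.38535]] [ 428.73862 -381.0435 ]
edge 70.57074 25.131083
edge 71.163605 86.09205
edge 71.89583 145.20438
-10 46.2 50.7 [ 427.6 -380.7]
-8 45.9 50.8 [ 427.4 -381.1]
-6 45.6 50.7 [ 427.1 -381.5]
-4 45.4 50.7 [ 427.  -381.8]
-2 45.7 50.5 [ 427.  -382.1]
0 46.0 50.3 [ 427.1 -382.4]
2 46.4 50.3 [ 427.2 -382.7]
4 46.8 50.4 [ 427.4 -383.1]
6 47.1 50.4 [ 427.6 -383.4]
```

>>> move_arm(
  plan=[
    [[0,0,0,0,0,1,0],[0,0,0,0,0,1,0],[0,0,0,0,0,1,0],[0,0,0,0,0,1,0],[0,0,0,0,0,1,0],[0,0,0,0,0,1,0],[0,0,0,0,0,1,0],[0,0,0,0,0,1,0],[0,0,0,0,0,1,0],[0,0,0,0,0,1,0]],
  ],
)

```text
time: 19.2
tool_pos: [0.4243, -0.3828, 0.1984]
tool_rot: [-0.001, 0.681, 0.732, 0.0]
contact_force: [-1.4, 0.1, 0.4]
gripper_width: 1.001
grasp_force: 0.0
```

>>> move_arm(
  plan=[
    [[0,0,0,0,0,1,0],[0.008,0.023,0.3,0,0,0,0],[0,0,0.3,0,0,0,0],[0,0,0.3,0,0,0,0],[0,0,0.25,0,0,0,0],[0,0,0.12,0,0,0,0],[0,0,0.07,0,0,0,0],[0,0,0.01,0,0,0,0],[0,0,0,0,0,0,0],[0,0,0,0,0,0,0]],
  ],
)

```text
time: 20.45
tool_pos: [0.4279, -0.3833, 0.0389]
tool_rot: [0.001, 0.733, 0.681, -0.0]
contact_force: [0.0, 0.3, 0.3]
gripper_width: 0.999
grasp_force: 0.0
```

>>> move_arm(
  plan=[
    [[0,0,0,0,0,0,0.2],[0,0,0,0,0,0,0.4],[0,0,0,0,0,0,0.8],[0,0,0,0,0,0,0.8],[0,0,0,0,0,0,0.8],[0,0,0,0,0,0,0.8],[0,0,0,0,0,0,0.8],[0,0,0,0,0,0,0.8],[0,0,0,0,0,0,0.8],[0,0,0,0,0,0,0.8]],
  ],
)

```text
time: 21.7
tool_pos: [0.4277, -0.383, 0.0383]
tool_rot: [0.0, 0.733, 0.681, -0.0]
contact_force: [-1.1, -0.6, 6.2]
gripper_width: 0.566
grasp_force: 62.8
```

>>> move_arm(
  plan=[
    [[0,0,-0.2,0,0,0,0.8],[0,0,-0.3,0,0,0,0.8],[0,0,-0.4,0,0,0,0.8],[0,0,-0.4,0,0,0,0.8],[0,0,0,0,0,-1,0.8],[0.35,0.22,0,0,0,0,0.8],[0.35,0.22,0,0,0,0,0.8],[0.35,0.22,0,0,0,0,0.8],[0.35,0.22,0,0,0,0,0.8],[0.35,0.22,0,0,0,0,0.8]],
  ],
)

```text
time: 22.95
tool_pos: [0.5426, -0.1612, 0.1918]
tool_rot: [-0.001, 0.68, 0.734, -0.0]
contact_force: [-0.1, -0.5, -2.2]
gripper_width: 0.569
grasp_force: 62.7
```

>>> move_arm(
  plan=[
    [[0.35,0.22,0,0,0,0,0.8],[0.35,0.22,0,0,0,0,0.8],[0.35,0.22,0,0,0,0,0.8],[0.35,0.22,0,0,0,0,0.8],[0.35,0.22,0,0,0,0,0.8],[0.27,0.17,0,0,0,0,0.8],[0,0,0.2,0,0,0,0.8],[0,0,0.2,0,0,0,0.8],[0,0,0,0,0,0,0.8],[0,0,0,0,0,0,0.8]],
  ],
)

```text
time: 24.2
tool_pos: [0.6763, 0.0901, 0.1456]
tool_rot: [-0.0, 0.68, 0.734, -0.0]
contact_force: [0.1, 0.4, -2.5]
gripper_width: 0.562
grasp_force: 62.7
```

Run:
```python
from h import *
f=grab('wrist'); cv2.imwrite('pics/w8.png',f['pixels']); s=manip.state(); print(s['tool_pos'],s['tool_rot'],s['gripper_width'])
P=cloud(f); tz=s['tool_pos'][2]
print('held');blob(P,s['tool_pos'][:2],.04,tz+.028,tz+.04)
print('packH');blob(P,(.676,.090),.055,.028,.04)
g=grab('top'); P=cloud(g); print('top held');blob(P,s['tool_pos'][:2],.04,tz+.02,tz+.04); print('top holder'); blob(P,(.676,.09),.055,.026,.04)
```

```text
[0.67682637 0.09005958 0.14660077] [3.90967630e-04 6.79642421e-01 7.33543332e-01 4.54996738e-04] 0.570198175208281
held
13752 mean [0.6784 0.0956 0.1798] circ [675.6  97.1] 37.8 rect [679.7  89. ] [70.  50.9] 27.0 zmed 0.1793
packH
1089 mean [0.6721 0.1138 0.0334] circ [676.  100.6] 42.9 rect [675.9 101. ] [70.2 51.2] 4.3 zmed 0.0338
top held
5 mean [0.6692 0.0677 0.1771] circ [668.1  66.7] 9.5 rect [668.5  66.1] [18.2  7. ] 36.6 zmed 0.1803
top holder
none 1
```

View pics/w8.png

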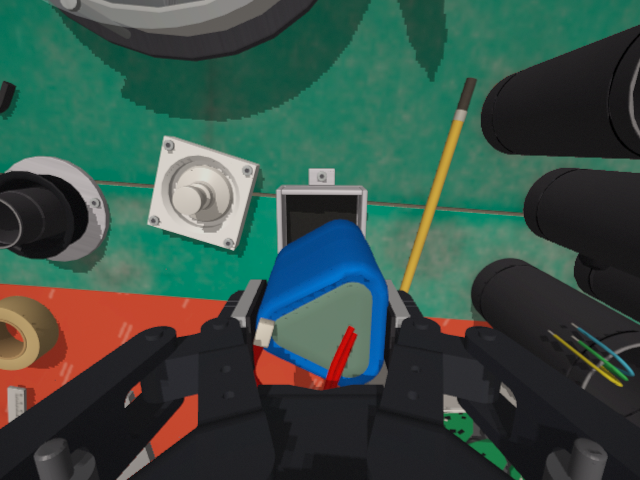

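The pack is held upright over the pocket (322,220) and aligned with it. The black cylinders to the right stay clear. Shift about 2 mm in -y and lower.

>>> move_arm(
  plan=[
    [[-0.015,0,0.25,0,0,0,0.8],[0,0,0.25,0,0,0,0.8],[0,0,0.12,0,0,0,0.8],[0,0,0.08,0,0,0,0.8],[0,0,0.06,0,0,0,0.8],[0,0,0.04,0,0,0,0.8],[0,0,0.02,0,0,0,0.8],[0,0,0.01,0,0,0,0.8],[0,0,0,0,0,0,0.8],[0,0,0,0,0,0,0.8]],
  ],
)

```text
time: 25.55
tool_pos: [0.6768, 0.0884, 0.0465]
tool_rot: [0.0, 0.68, 0.734, 0.0]
contact_force: [0.3, -0.2, -2.9]
gripper_width: 0.571
grasp_force: 62.7
```

>>> move_arm(
  plan=[
    [[0,0,0.02,0,0,0,0.8],[0,0,0.01,0,0,0,0.8],[0,0,0.006,0,0,0,0.8],[0,0,0,0,0,0,0.8],[0,0,0,0,0,0,0.8],[0,0,0,0,0,0,0.8],[0,0,0,0,0,0,0.8],[0,0,0,0,0,0,0.8],[0,0,0,0,0,0,0.8],[0,0,0,0,0,0,0.8]],
  ],
)

```text
time: 26.8
tool_pos: [0.6765, 0.0884, 0.0425]
tool_rot: [-0.0, 0.68, 0.734, -0.0]
contact_force: [-4.8, -0.4, 5.0]
gripper_width: 0.567
grasp_force: 63.5
```

>>> move_arm(
  plan=[
    [[0,0,0,0,0,0,0.4],[0,0,0,0,0,0,0.1],[0,0,0,0,0,0,0],[0,0,-0.05,0,0,0,0],[0,0,-0.2,0,0,0,0],[0,0,-0.4,0,0,0,0],[0,0,-0.4,0,0,0,0],[0,0,-0.4,0,0,0,0],[0,0,0,0,0,0,0],[0,0,0,0,0,0,0]],
  ],
)

```text
time: 28.05
tool_pos: [0.6766, 0.0884, 0.2171]
tool_rot: [0.001, 0.68, 0.734, 0.001]
contact_force: [-1.2, -0.5, -0.2]
gripper_width: 0.997
grasp_force: 0.0
```

Run:
```python
from h import *
f=grab('wrist'); s=manip.state(); print(s['tool_pos'],s['tool_rot'],s['gripper_width'])
P=cloud(f); hsv=cv2.cvtColor(f['pixels'],cv2.COLOR_BGR2HSV)
red=((hsv[...,0]<12)|(hsv[...,0]>168))&(hsv[...,1]>110)
m=(P[...,2]>.064)&(P[...,2]<.088)&~red&(np.hypot(P[...,0]-.676,P[...,1]-.09)<.045)
Q=P[m]; print('pack in pocket'); blob(Q,(.676,.09),.045,.064,.088); print('tilt',np.linalg.lstsq(np.c_[Q[:,:2]-Q[:,:2].mean(0),np.ones(len(Q))],Q[:,2],rcond=None)[0])
print('packH');blob(P,(.676,.090),.055,.028,.04)
```

```text
[0.67598007 0.08834719 0.21542349] [-3.57466469e-04  6.79554150e-01  7.33625173e-01 -3.67202441e-04] 1.0017144534034141
pack in pocket
2325 mean [0.6799 0.0927 0.076 ] circ [679.6  87. ] 32.2 rect [678.4  86.8] [56.1 52. ] 22.9 zmed 0.0761
tilt [-0.03080057 -0.02118746  0.07601587]
packH
1151 mean [0.6757 0.0944 0.0337] circ [676.6  89.8] 49.8 rect [676.8  89.5] [70.  74.1] 3.9 zmed 0.0339
```

The pack is seated: its top is at about 77 mm, level, and centred. Next the carousel knob.

>>> move_arm(
  plan=[
    [[0,0,0,0,0,-1,0],[0,0,0,0,0,-1,0],[0,0,0,0,0,-1,0],[0,0,0,0,0,-1,0],[0,0,0,0,0,-1,0],[0,0,0,0,0,-1,0],[0,0,0,0,0,-1,0],[0,0,0,0,0,-1,0],[0,0,0,0,0,-1,0],[0,0,0,0,0,-1,0]],
  ],
)

```text
time: 29.35
tool_pos: [0.6754, 0.0883, 0.2134]
tool_rot: [-0.002, -0.005, 1.0, -0.0]
contact_force: [0.5, -0.8, -0.1]
gripper_width: 1.001
grasp_force: 0.0
```

>>> move_arm(
  plan=[
    [[0,0,0,0,0,-0.68,0],[0.11,0.33,0,0,0,0,0],[0.11,0.33,0,0,0,0,0],[0.11,0.33,0,0,0,0,0],[0.11,0.33,0,0,0,0,0],[0.11,0.33,0,0,0,0,0],[0.11,0.33,0,0,0,0,0],[0.105,0.31,0,0,0,0,0],[0,0,0,0,0,0,0],[0,0,0,0,0,0,0]],
  ],
)

```text
time: 30.6
tool_pos: [0.5553, 0.3511, 0.2143]
tool_rot: [-0.001, -0.054, 0.999, -0.001]
contact_force: [-1.5, -0.1, 0.4]
gripper_width: 1.003
grasp_force: 0.0
```

Run:
```python
from h import *
f=grab('wrist'); cv2.imwrite('pics/w9.png',f['pixels']); s=manip.state(); print(s['tool_pos'],s['tool_rot'],s['joint_pos'][5])
P=cloud(f); print('knob');Q=blob(P,(.555,.352),.04,.09,.11)
U,S,Vt=np.linalg.svd(Q[:,:2]-Q[:,:2].mean(0)); print(np.degrees(np.arctan2(*Vt[0][::-1])))
q=s['tool_rot']; t=np.degrees(2*np.arctan2(q[2],q[1])); print('toolx',t%360)
```

```text
[0.55568901 0.35073352 0.21466224] [-7.95664605e-04 -5.34509673e-02  9.98570000e-01 -5.61542901e-04] -1.2276555762421355
knob
1359 mean [0.5521 0.3555 0.1014] circ [553.8 355.1] 30.7 rect [553.6 355.9] [60.8 14.4] 6.1 zmed 0.1017
6.045091383335465
toolx 186.12795288501016
```

View pics/w9.png

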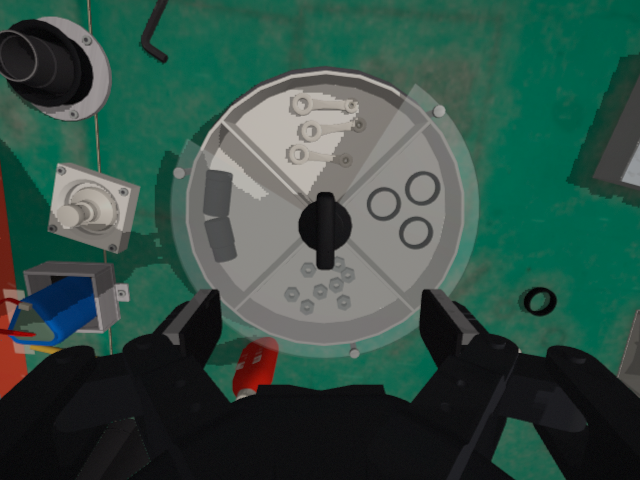

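The pack stands in its pocket at (65,305). The knob bar is at (325,230) and vertical in the picture, the stock tubes are at (218,215), and the opening is at the top with the white arms. I'll measure the opening edges precisely and go down over the bar.

Run:
```python
from h import *
f=load('wrist'); P=cloud(f).reshape(-1,3); c=np.array([.5537,.3555])
# cover circle
C=P[(P[:,2]>.058)&(P[:,2]<.072)&(np.hypot(*(P[:,:2]-c).T)<.16)]
cc,r=cv2.minEnclosingCircle((C[:,:2]*1000).astype(np.float32)); print('cover',cc,r)
for c in (np.array(cc)/1000,np.array([.5537,.3555])):
    d=P[:,:2]-c; r=np.hypot(*d.T); a=np.degrees(np.arctan2(d[:,1],d[:,0]))%360
    m=(r>.06)&(r<.12)&(a>100)&(a<280)
    low=m&(P[:,2]<.035); h,e=np.histogram(a[low],bins=np.arange(100,281,2)); print([(int(x),int(n)) for x,n in zip(e,h) if n>0])
    hi=m&(P[:,2]>.062); h,e=np.histogram(a[hi],bins=np.arange(100,281,2)); print([(int(x),int(n)) for x,n in zip(e,h) if 130<x<170 or 225<x<260])
im=f['pixels']; hsv=cv2.cvtColor(im,cv2.COLOR_BGR2HSV)
# stock tubes
m=cv2.inRange(hsv[160:270,195:245,2],0,95); n,l,st,ce=cv2.connectedComponentsWithStats(m)
for i in range(1,n):
    if st[i,4]>150:
        p=ray(f,ce[i][0]+195,ce[i][1]+160,.035)[:2]-c; print(st[i],np.hypot(*p),np.degrees(np.arctan2(p[1],p[0])))
# wall ends at outer corners
for u,v in [(224,124),(424,122),(236,308),(412,304)]:
    p=ray(f,u,v,.059)[:2]-c; print(np.hypot(*p).round(4),np.degrees(np.arctan2(p[1],p[0])).round(1))
```

```text
cover (555.0941162109375, 355.9603576660156) 138.88140869140625
[(148, 4), (150, 108), (152, 206), (154, 204), (156, 213), (158, 214), (160, 203), (162, 202), (164, 216), (166, 212), (168, 209), (170, 213), (172, 213), (174, 220), (176, 217), (178, 214), (180, 216), (182, 216), (184, 198), (186, 228), (188, 216), (190, 214), (192, 214), (194, 219), (196, 216), (198, 213), (200, 214), (202, 213), (204, 209), (206, 211), (208, 209), (210, 207), (212, 215), (214, 206), (216, 204), (218, 207), (220, 200), (222, 204), (224, 207), (226, 201), (228, 285), (230, 46), (234, 53), (236, 175), (238, 199), (240, 191), (242, 193), (244, 194), (246, 186), (248, 70), (250, 9)]
[(132, 260), (134, 257), (136, 270), (138, 270), (140, 256), (142, 280), (144, 275), (146, 265), (148, 273), (150, 274), (152, 275), (154, 100), (156, 0), (158, 0), (160, 0), (162, 0), (164, 0), (166, 0), (168, 0), (226, 0), (228, 0), (230, 0), (232, 0), (234, 0), (236, 0), (238, 0), (240, 0), (242, 75), (244, 255), (246, 250), (248, 250), (250, 254), (252, 242), (254, 243), (256, 247), (258, 240)]
[(148, 25), (150, 154), (152
[... 409 characters left out ...]
 202), (222, 207), (224, 199), (226, 205), (228, 210), (230, 178), (234, 30), (236, 149), (238, 196), (240, 196), (242, 194), (244, 190), (246, 193), (248, 109), (250, 28), (252, 1)]
[(132, 263), (134, 264), (136, 264), (138, 268), (140, 262), (142, 273), (144, 274), (146, 270), (148, 273), (150, 277), (152, 277), (154, 14), (156, 0), (158, 0), (160, 0), (162, 0), (164, 0), (166, 0), (168, 0), (226, 0), (228, 0), (230, 0), (232, 0), (234, 0), (236, 0), (238, 0), (240, 0), (242, 1), (244, 241), (246, 250), (248, 258), (250, 253), (252, 244), (254, 242), (256, 245), (258, 235)]
[   8   10   34   93 2221] 0.10425782240350197 -85.06869689790825
0.1211 -128.5
0.1209 142.2
0.1229 -39.0
0.1191 52.5
```

>>> move_arm(
  plan=[
    [[0.015,0.036,0.35,0,0,0,0],[0,0,0.35,0,0,0,0.2],[0,0,0.25,0,0,0,0.4],[0,0,0.14,0,0,0,0.5],[0,0,0.06,0,0,0,0.5],[0,0,0.02,0,0,0,0.5],[0,0,0,0,0,0,0.5],[0,0,0,0,0,0,0.5],[0,0,0,0,0,0,0.5],[0,0,0,0,0,0,0.5]],
  ],
)

```text
time: 31.9
tool_pos: [0.5536, 0.3559, 0.0758]
tool_rot: [0.0, -0.054, 0.999, 0.0]
contact_force: [0.1, -0.7, -0.2]
gripper_width: 0.499
grasp_force: 0.0
```

>>> move_arm(
  plan=[
    [[0,0,0,0,0,0,0.8],[0,0,0,0,0,0,1],[0,0,0,0,0,0,1],[0,0,0,0,0,0,1],[0,0,0,0,0,0,1],[0,0,0,0,0,0,1],[0,0,0,0,0,0,1],[0,0,0,0,0,0,1],[0,0,0,0,0,0,1],[0,0,0,0,0,0,1]],
  ],
)

```text
time: 33.15
tool_pos: [0.5535, 0.3547, 0.0757]
tool_rot: [-0.0, -0.054, 0.999, -0.001]
contact_force: [-0.6, -5.6, 3.5]
gripper_width: 0.163
grasp_force: 61.4
```

>>> move_arm(
  plan=[
    [[0,-0.01,0,0,0,0,1],[0,0,0,0,0,0.5,1],[0,0,0,0,0,0.7,1],[0,0,0,0,0,0.7,1],[0,0,0,0,0,0.7,1],[0,0,0,0,0,0.7,1],[0,0,0,0,0,0.7,1],[0,0,0,0,0,0.5,1],[0,0,0,0,0,0,1],[0,0,0,0,0,0,1]],
  ],
)

```text
time: 34.4
tool_pos: [0.5537, 0.3554, 0.0756]
tool_rot: [0.0, 0.279, 0.96, 0.001]
contact_force: [0.4, 2.5, 0.9]
gripper_width: 0.163
grasp_force: 61.0
```

>>> move_arm(
  plan=[
    [[0,0,0,0,0,0.5,1],[0,0,0,0,0,0.7,1],[0,0,0,0,0,0.7,1],[0,0,0,0,0,0.7,1],[0,0,0,0,0,0.7,1],[0,0,0,0,0,0.7,1],[0,0,0,0,0,0.48,1],[0,0,0,0,0,0,1],[0,0,0,0,0,0,1],[0,0,0,0,0,0,1]],
  ],
)

```text
time: 35.65
tool_pos: [0.5543, 0.3558, 0.0756]
tool_rot: [0.0, 0.58, 0.814, 0.002]
contact_force: [2.8, 5.2, -1.6]
gripper_width: 0.164
grasp_force: 60.8
```

>>> move_arm(
  plan=[
    [[0,0,0,0,0,0,0.8],[0,0,0,0,0,0,0.6],[0,0,0,0,0,0,0.5],[0,0,-0.05,0,0,0,0.5],[0,0,-0.2,0,0,0,0.3],[0,0,-0.4,0,0,0,0],[0,0,-0.4,0,0,0,0],[0,0,-0.1,0,0,0,0],[0,0,0,0,0,0,0],[0,0,0,0,0,0,0]],
  ],
)

```text
time: 36.9
tool_pos: [0.5526, 0.3541, 0.2109]
tool_rot: [-0.001, 0.581, 0.814, -0.002]
contact_force: [-0.5, -1.3, -0.0]
gripper_width: 1.002
grasp_force: 0.0
```

Run:
```python
from h import *
f=grab('wrist'); cv2.imwrite('pics/w10.png',f['pixels']); s=manip.state(); print(s['tool_pos'],s['tool_rot'],s['joint_pos'])
q=s['tool_rot']; print('toolx',np.degrees(2*np.arctan2(q[2],q[1]))%360)
P=cloud(f); Q=blob(P,(.554,.355),.04,.09,.11)
U,S,Vt=np.linalg.svd(Q[:,:2]-Q[:,:2].mean(0)); print('bar',np.degrees(np.arctan2(*Vt[0][::-1])))
P=P.reshape(-1,3); c=np.array([.5545,.3555]); d=P[:,:2]-c; r=np.hypot(*d.T); a=np.degrees(np.arctan2(d[:,1],d[:,0]))%360
m=(r>.06)&(r<.12)&(a>130)&(a<270)
for n,z0,z1 in (('floor',.005,.03),('wall',.05,.0615),('cover',.0625,.08),('tubes',.036,.048)):
    k=m&(P[:,2]>z0)&(P[:,2]<z1); h,e=np.histogram(a[k],bins=np.arange(130,271,2)); print(n,[(int(x),int(v)) for x,v in zip(e,h) if v>8])
k=(P[:,2]>.038)&(P[:,2]<.046)&(r<.125)&(r>.07)&(a>155)&(a<243); Q=P[k]; print('tubes',len(Q),Q.mean(0),np.degrees(np.arctan2(*(Q.mean(0)[:2]-c)[::-1]))%360,'rmin',np.percentile(r[k],[1,5,50]))
```

```text
[0.55246948 0.3540364  0.21059329] [-0.00103427  0.5807546   0.81407572 -0.00193377] [ 4.56582702e-01  1.40534112e-01  1.55376765e+00 -1.51148099e-05
  1.45167684e+00  1.25102286e-01]
toolx 108.99253362515802
1411 mean [0.554  0.3573 0.1013] circ [554.3 355.4] 31.0 rect [554.8 355.6] [14.5 61.7] 19.0 zmed 0.1016
bar 108.80463906350845
floor [(158, 77), (160, 171), (162, 204), (164, 194), (166, 196), (168, 193), (170, 200), (172, 190), (174, 197), (176, 120), (178, 109), (180, 104), (182, 107), (184, 98), (186, 102), (188, 103), (190, 102), (192, 97), (194, 95), (196, 100), (198, 104), (200, 145), (202, 102), (204, 97), (206, 97), (208, 94), (210, 98), (212, 100), (214, 95), (216, 96), (218, 104), (220, 107), (222, 100), (224, 124), (226, 153), (228, 156), (230, 160), (232, 156), (234, 153), (236, 163), (238, 148), (240, 149), (242, 176)]
wall [(242, 161), (244, 43)]
cover [(130, 287), (132, 291), (134, 285), (136, 288), (138, 286), (140, 282), (142, 280), (144, 276), (146, 286), (148, 274), (150, 277), (152, 275), (154, 109), (244, 194), (246, 184), (248, 186), (250, 191), (252, 183), (254, 187), (256, 192), (258, 183), (260, 186), (262, 182), (264, 188), (266, 180), (268, 186)]
tubes [(174, 52), (176, 90), (178, 99), (180, 92), (182, 92), (184, 93), (186, 93), (188, 89), (190, 89), (192, 84), (194, 89), (196, 73), (200, 83), (202, 85), (204, 85), (206, 84), (208, 78), (210, 81), (212, 82), (214, 68), (216, 72), (218, 71), (220, 70), (222, 29), (242, 95)]
tubes 2299 [0.45392293 0.32194759 0.04159978] 198.44864657746845 rmin [0.09740088 0.09903852 0.10969067]
```

View pics/w10.png

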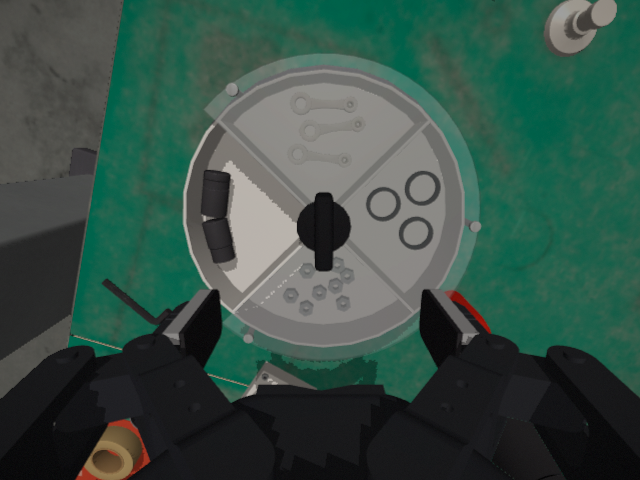

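The lamp-tube bin (218,215 in the picture) now stands in the opening: the centre line measures 198.8° against the opening centre at 199°. Now the loose tube.

>>> move_arm(
  plan=[
    [[0,0,0,0,0,-1,0],[0,0,0,0,0,-1,0],[0,0,0,0,0,-1,0],[0,0,0,0,0,-1,0],[0,0,0,0,0,-1,0],[0,0,0,0,0,-0.91,0],[-0.24,-0.37,0,0,0,0,0],[-0.24,-0.37,0,0,0,0,0],[-0.24,-0.37,0,0,0,0,0],[-0.24,-0.37,0,0,0,0,0]],
  ],
)

```text
time: 38.2
tool_pos: [0.5996, 0.1465, 0.2112]
tool_rot: [-0.002, 0.175, 0.985, -0.0]
contact_force: [0.4, 0.3, 0.3]
gripper_width: 0.998
grasp_force: 0.0
```

>>> move_arm(
  plan=[
    [[-0.24,-0.37,0,0,0,0,0],[-0.24,-0.37,0,0,0,0,0],[-0.24,-0.37,0,0,0,0,0],[-0.24,-0.37,0,0,0,0,0],[-0.24,-0.37,0,0,0,0,0],[0,0,0.3,0,0,0,0],[0,0,0.2,0,0,0,0],[0,0,0,0,0,0,0],[0,0,0,0,0,0,0],[0,0,0,0,0,0,0]],
  ],
)

```text
time: 39.45
tool_pos: [0.6596, -0.1099, 0.1551]
tool_rot: [0.001, 0.175, 0.985, -0.0]
contact_force: [0.3, 0.6, 0.5]
gripper_width: 1.002
grasp_force: 0.0
```

Run:
```python
from h import *
f=grab('wrist'); s=manip.state(); print(s['tool_pos'],s['tool_rot'],s['joint_pos'][5])
q=s['tool_rot']; t=np.degrees(2*np.arctan2(q[2],q[1]))%360; print('toolx',t)
P=cloud(f); print('tube'); blob(P,(.6585,-.1103),.035,.008,.035); blob(P,(.6585,-.1103),.035,.02,.035)
Q=P.reshape(-1,3); k=(np.hypot(Q[:,0]-.6585,Q[:,1]+.11)<.09)&(np.hypot(Q[:,0]-.6585,Q[:,1]+.11)>.035)&(Q[:,2]>.01)&(Q[:,2]<.08); print('near obstacles',k.sum())
```

```text
[ 0.65960282 -0.1099401   0.15513623] [ 1.28443177e-03  1.75317108e-01  9.84511168e-01 -1.46149840e-04] -1.4946667850973425
toolx 159.80575822361706
tube
1419 mean [ 0.6577 -0.1102  0.024 ] circ [ 658.7 -110.6] 23.4 rect [ 659.1 -110.6] [24.1 42.5] 69.0 zmed 0.025
1253 mean [ 0.6585 -0.1105  0.0249] circ [ 659.1 -110.8] 22.8 rect [ 659.2 -110.4] [22.2 42.3] 69.2 zmed 0.0253
near obstacles 4466
```

Run:
```python
from h import *
f=load('wrist'); P=cloud(f).reshape(-1,3); t=load('top'); T=cloud(t).reshape(-1,3)
a=np.radians(159.8); X=np.array([np.cos(a),np.sin(a)]); Y=np.array([np.cos(a-np.pi/2),np.sin(a-np.pi/2)])
for n,Q in(('w',P),('t',T)):
    d=Q[:,:2]-[.659,-.1105]; u=d@X; v=d@Y
    k=(abs(u)<.016)&(abs(v)<.065)&(abs(v)>.016)&(Q[:,2]>.006)&(Q[:,2]<.1); print(n,k.sum(),Q[k].max(0) if k.any() else '')
    k=(abs(u)<.045)&(abs(v)<.05)&(Q[:,2]>.05)&(Q[:,2]<.12); print(' body',k.sum())
```

```text
w 0 
 body 0
t 23 [ 0.68390549 -0.05138173  0.01166687]
 body 0
```

>>> move_arm(
  plan=[
    [[0,-0.006,0.35,0,0,0,0],[0,0,0.35,0,0,0,0],[0,0,0.1,0,0,0,0],[0,0,0,0,0,0,0],[0,0,0,0,0,0,0],[0,0,0,0,0,0,0.2],[0,0,0,0,0,0,0.3],[0,0,0,0,0,0,0.35],[0,0,0,0,0,0,0.35],[0,0,0,0,0,0,0.35]],
  ],
)

```text
time: 40.75
tool_pos: [0.6585, -0.1106, 0.0574]
tool_rot: [-0.0, 0.175, 0.984, -0.0]
contact_force: [-0.6, -0.3, -0.4]
gripper_width: 0.652
grasp_force: 0.0
```

>>> move_arm(
  plan=[
    [[0,0,0.2,0,0,0,0.35],[0,0,0.12,0,0,0,0.35],[0,0,0.06,0,0,0,0.35],[0,0,0.02,0,0,0,0.35],[0,0,0,0,0,0,0.35],[0,0,0,0,0,0,0.6],[0,0,0,0,0,0,1],[0,0,0,0,0,0,1],[0,0,0,0,0,0,1],[0,0,0,0,0,0,1]],
  ],
)

```text
time: 42.0
tool_pos: [0.6593, -0.1108, 0.0104]
tool_rot: [0.001, 0.175, 0.984, -0.0]
contact_force: [0.5, -0.6, 5.2]
gripper_width: 0.275
grasp_force: 63.0
```

>>> move_arm(
  plan=[
    [[0,0,-0.3,0,0,0,1],[0,0,-0.4,0,0,0,1],[0,0,-0.4,0,0,0,1],[0,0,-0.4,0,0,0,1],[0,0,0,0,0,-1,1],[0,0,0,0,0,-1,1],[0,0,0,0,0,-1,1],[0,0,0,0,0,-1,1],[0,0,0,0,0,-0.56,1],[0,0,0,0,0,0,1]],
  ],
)

```text
time: 43.25
tool_pos: [0.6579, -0.1104, 0.1882]
tool_rot: [-0.001, -0.164, 0.986, 0.0]
contact_force: [-0.1, -0.5, 0.6]
gripper_width: 0.275
grasp_force: 62.4
```

>>> move_arm(
  plan=[
    [[0.01,0.44,0,0,0,0,1],[0.01,0.44,0,0,0,0,1],[0.01,0.44,0,0,0,0,1],[0.01,0.44,0,0,0,0,1],[0.01,0.44,0,0,0,0,1],[0.01,0.44,0,0,0,0,1],[0.01,0.44,0,0,0,0,1],[0.01,0.44,0,0,0,0,1],[0,0.44,0,0,0,0,1],[0,0,0,0,0,0,1]],
  ],
)

```text
time: 44.5
tool_pos: [0.4931, 0.3383, 0.1888]
tool_rot: [-0.001, -0.167, 0.986, 0.0]
contact_force: [-0.3, -0.9, -0.3]
gripper_width: 0.277
grasp_force: 62.4
```

Run:
```python
from h import *
f=grab('wrist'); cv2.imwrite('pics/w11.png',f['pixels']); s=manip.state(); print(s['tool_pos'],s['tool_rot'],s['gripper_width'],s['joint_pos'][5])
q=s['tool_rot']; t=np.degrees(2*np.arctan2(q[2],q[1]))%360; print('toolx',t)
P=cloud(f).reshape(-1,3); c=np.array([.5545,.3555]); d=P[:,:2]-c; r=np.hypot(*d.T); a=np.degrees(np.arctan2(d[:,1],d[:,0]))%360
k=(P[:,2]>.036)&(P[:,2]<.048)&(r<.125)&(r>.05)&(a>165)&(a<233); o=-(d@[np.cos(np.radians(19)),np.sin(np.radians(19))]); print('stock along centreline min',np.percentile(o[k],[.5,2,50]),k.sum())
tz=s['tool_pos'][2]; k=(P[:,2]>tz+.012)&(P[:,2]<tz+.022)&(np.hypot(*(P[:,:2]-s['tool_pos'][:2]).T)<.03); print('held tube', np.percentile(o[k],[.5,50,99.5]),k.sum())
k=(P[:,2]<.03)&(P[:,2]>.01)&(r<.09)&(a>160)&(a<238); print('floor z',np.median(P[k,2]),'r min',np.percentile(r[k],1))
```

```text
[0.49391028 0.33670778 0.18882521] [-4.58648163e-04 -1.65748291e-01  9.86167928e-01 -3.33057985e-04] 0.27450742359442254 -1.4297012195632046
toolx 199.0814170464321
stock along centreline min [0.09257791 0.09380373 0.10587226] 2484
held tube [0.04272349 0.06765324 0.0844263 ] 4799
floor z 0.0181754612239865 r min 0.03547099669629669
```

View pics/w11.png

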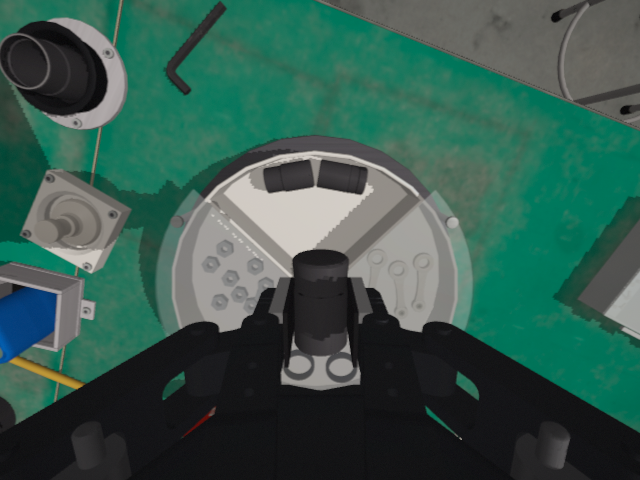

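The tube is held over the opened bin, with the stock tubes at (315,175), and about 8 mm of room to them. The knob is clear of the gripper body. Lower.

>>> move_arm(
  plan=[
    [[-0.01,-0.015,0.3,0,0,0,1],[0,0,0.3,0,0,0,1],[0,0,0.2,0,0,0,1],[0,0,0.15,0,0,0,1],[0,0,0.15,0,0,0,1],[0,0,0.1,0,0,0,1],[0,0,0.06,0,0,0,1],[0,0,0.04,0,0,0,1],[0,0,0,0,0,0,1],[0,0,0,0,0,0,1]],
  ],
)

```text
time: 45.8
tool_pos: [0.4971, 0.3346, 0.0341]
tool_rot: [0.001, -0.165, 0.986, 0.0]
contact_force: [-0.4, -0.2, -1.2]
gripper_width: 0.274
grasp_force: 62.4
```

>>> move_arm(
  plan=[
    [[0,0,0.03,0,0,0,1],[0,0,0.02,0,0,0,1],[0,0,0.01,0,0,0,1],[0,0,0.005,0,0,0,1],[0,0,0,0,0,0,1],[0,0,0,0,0,0,1],[0,0,0,0,0,0,1],[0,0,0,0,0,0,1],[0,0,0,0,0,0,1],[0,0,0,0,0,0,1]],
  ],
)

```text
time: 47.05
tool_pos: [0.4966, 0.3343, 0.0266]
tool_rot: [-0.0, -0.165, 0.986, -0.0]
contact_force: [-2.8, -1.9, 6.2]
gripper_width: 0.279
grasp_force: 63.3
```

>>> move_arm(
  plan=[
    [[0,0,0,0,0,0,0.65],[0,0,0,0,0,0,0.55],[0,0,0,0,0,0,0.55],[0,0,-0.05,0,0,0,0.55],[0,0,-0.2,0,0,0,0.55],[0,0,-0.4,0,0,0,0.55],[0,0,-0.4,0,0,0,0.3],[0,0,-0.4,0,0,0,0],[0,0,0,0,0,0,0],[0,0,0,0,0,0,0]],
  ],
)

```text
time: 48.3
tool_pos: [0.4964, 0.3342, 0.1995]
tool_rot: [-0.0, -0.165, 0.986, -0.0]
contact_force: [-0.6, -0.4, -0.7]
gripper_width: 0.999
grasp_force: 0.0
```

Run:
```python
from h import *
f=grab('wrist'); cv2.imwrite('pics/w12.png',f['pixels']); s=manip.state(); print(s['tool_pos'],s['gripper_width'],s['contact_force'])
P3=cloud(f); Q=blob(P3,(.554,.355),.04,.09,.11); U,S,Vt=np.linalg.svd(Q[:,:2]-Q[:,:2].mean(0)); print('bar',np.degrees(np.arctan2(*Vt[0][::-1]))%180)
print('tube');blob(P3,(.496,.335),.03,.034,.05)
print('head');blob(P3,(.444,.088),.026,.045,.07);print('stem');blob(P3,(.576,.113),.016,.04,.06)
P=P3.reshape(-1,3); c=np.array([.5545,.3555]); d=P[:,:2]-c; r=np.hypot(*d.T); a=np.degrees(np.arctan2(d[:,1],d[:,0]))%360
k=(P[:,2]>.036)&(P[:,2]<.048)&(r<.125)&(r>.09)&(a>165)&(a<233); print('stock ang',np.degrees(np.arctan2(*d[k].mean(0)[::-1]))%360)
```

```text
[0.49592275 0.33395383 0.1982498 ] 1.0001924047021657 [-0.1604413   0.38841302 -1.24280794]
1615 mean [0.5517 0.3548 0.1   ] circ [553.7 355.5] 31.0 rect [553.6 355.4] [14.8 61.8] 18.6 zmed 0.1013
bar 108.97027312979887
tube
1125 mean [0.4963 0.3353 0.0407] circ [496.4 335.5] 23.1 rect [497.  335.3] [42.4 24. ] 19.6 zmed 0.0414
head
1721 mean [0.4438 0.0884 0.0531] circ [444.4  88.7] 20.6 rect [444.2  89.2] [39.5 39.2] 72.1 zmed 0.0535
stem
535 mean [0.5751 0.1149 0.047 ] circ [576.5 113.5] 11.3 rect [576.4 113.2] [20.6 21.9] 16.1 zmed 0.0477
stock ang 198.41899430220346
```

View pics/w12.png

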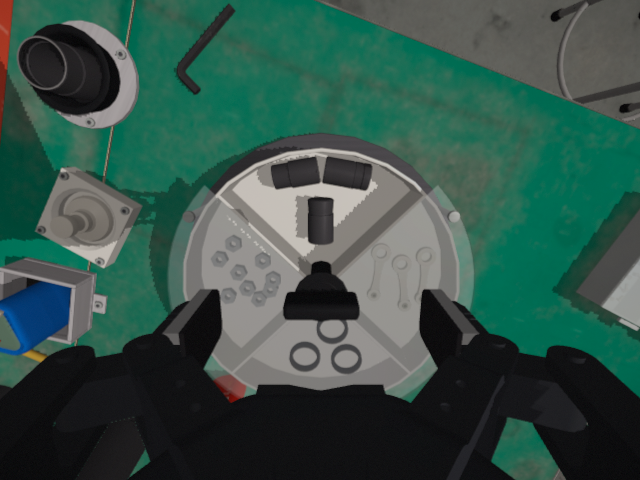

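The tube lies flat on the bin floor at (320,220), next to the stock tubes. The bin is still in the opening, and the head, flange and pack are in their holders. The robot touches nothing, so I hand the job in.

```bash
python3 -c "
from plant import manip; print(manip.job_done())"
```

```text
the job is handed in; nothing more can be done
None
```

The torch head, flange and battery pack stand in their holders, and the lamp tube lies with its likes in the bin left in the cover's opening; the job was handed in at about 48 s, and no verdict came back.

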